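Weigh out a portion of moulded cakes

ROBOT

A 6-joint arm with a two-finger parallel gripper is mounted at the origin on the work surface. World frame = base frame: x ahead of the robot, y to its left, z up, the work surface at z = 0. Lengths are in m, angles in degrees, forces in N, time in s.
With the tool pointing down it reaches from about 0.4 to 0.825 m from the base axis. Payload 7 kg.
Tool frame: the origin (TCP) lies at the very end of the fingers, on their centre line; the grasp point (between the pads) lies 19 mm behind it; z points along the fingers, y is the line along which they close (so a half turn about z gives the same grasp; the last joint's range is limited). The gripper opens to 88 mm and grips with 3 to 60 N. Pads are 19 mm wide; open, the fingers measure 130 mm over their backs; the gripper's body (78 mm by 193 mm) begins 47 mm behind the grasp point.
Start: joints at [-52.936, 20.546, 0.682, 0, -70.136, -16.507], TCP at [0.237, -0.632, 0.227] pointing down, gripper open.
Joint ranges: [-176.03, 176.03], [-82.01, 121.73], [-58.28, 71.71], [-173.87, 95.51], [-174.79, -0.11], [-173.66, 173.66]. Speed limits (degrees/s): [136.94, 136.94, 172.46, 180, 180, 180].

INTERFACE

Orientations are given as [roll, pitch, yaw] about the fixed x, y, z axes, in that order (R = Rz(yaw) Ry(pitch) Rx(roll)).
In Python, from plant import get_state, capture, close_job, regions_of gives the robot as it stands.
- The arm moves only by the tool jog_arm, never from a script. Its argument "moves" is a list of rows, each a list of 3 entries, a list of its own where there are three numbers: the shift along the tool's x, y, z in cm, then the turn about the tool's z in degrees, then the finger opening in cm, from 0 to 8.76. A call has 1 to 12 rows; each row shifts and turns the commanded pose from where the row before left it, along the tool's axes as they then stand; what a row does not reach is not made up. A row lasts 1/8 s, in which the tool goes at most 62.5 mm and 10.7 degrees, less where a joint would pass 70% of its speed; a pose out of reach is approached as far as the arm can. A call is refused whole if a number of a shift passes 6.25 or a number of a turn 10.7, either way. A call with a gripper value outside its range is refused whole. The fingers move at their own pace and stop on an object; "newtons" is the grip in N (left out, the last holds). Time passes only in rows, so rows that do not move let the fingers close. It gives the time, the measured TCP pose, the force, the opening and the grip force at its end, in the units of the state.
- get_state(): the state, without advancing time (a new reading comes with each control period).
- capture(name): name is "side" or "top"; returns a dict with "pixels" (384x512x3 uint8, blue, green, red), "mtx" (3x3 intrinsics, pixels), "world_from_camera" (4x4, takes a point from camera to world coordinates). Camera axes: x right, y down, z forward; pixel columns grow to the right and rows downward; lengths in m; the calibration is good to about 2 mm. A picture is of the moment at which its call begins. There is no depth.
- close_job(): hands the job in; it is judged then, once.
Trained networks look in a picture, given as the dict that the camera call returned (one of the last four; its "shot" number tells which), for a name from the list of things; names that differ only in an ending like _2 or _b are one class to them, and where a whole thing is asked for, a point or a joint stands for the part that bears it (a point fixed in the world has none). Each returns a list of dicts, best first, with "confidence" (0 to 1); they miss things now and then, are a little off and sometimes report something else, mostly with a low value. They report only what shows in the picture. A call takes as long as a camera call. They do not tell look-alikes from the thing itself.
- regions_of(picture, thing): "pixels" (384x512 bool, what is visible of it) and "pixel" ([column, row] in pixels, amid what is visible of it).
The state is a dict: "time_s": time; "joints": joint angles; "qd": joint speeds; "joint_torque": joint torques, N m; "tcp_pos": TCP position; "eef_rot": TCP orientation; "contact_force": force on the tool from outside, world axes, zero at the start; "moment": the same for the moment, N m; "gripper_width": finger opening in m; "gripper_force": force on a finger pad.
Only numpy, scipy, OpenCV 4.12 (cv2) and the standard library are available. Lean on these libraries where they do the work, as an engineer would, in place of code of your own. Each camera call takes 0.05 s, during which the arm holds its last target. There are 200 camera calls.

TASK

Put cakes from the wooden crate one at a time into empty wells of the blue tray on the scale, pushing each one fully home between its sprung rollers and letting go so the needle settles, until the needle rests in the green arc. Press with feeling: the needle must never swing into the red arc. Leave the remaining cakes standing in the crate and the other things where they are.

Things in the scene. Friction and masses are not known exactly. Their poses are not given: they have to be found in the camera images.
- pointer (a joint): Red needle of the round white dial (142 mm) at the scale's far end. 0 rad = no load, needle at the top; grows clockwise, 2.6 rad per kg (0.265 rad per N of load), the tray's own weight included. Green arc 1.144 to 1.378 rad (440 to 530 g); red arc from 4.16 rad (1.6 kg, 15.7 N). The empty tray weighs an unknown 0.21 to 0.35 kg, each cake 75 to 85 g: two or three cakes are needed.
- tray_mid (a point): Middle of the scale's blue weighing tray, on the level of the well floors. The tray is a straight row of four square wells, 262 mm long (x) and 56 mm wide (y), sitting on the white spring scale; x runs along the row towards the dial, z up. It rides on the scale's spring and sinks 2 mm per N of load (36 mm at most).
- well0 (a point): Floor centre of well 0 of the tray (0 at the end away from the dial, 3 nearest the dial; 62 mm apart). Wells: 48 x 48 mm, 15 mm deep, side walls 4 mm, ribs 14 mm. On its +x and -x sides a sprung steel roller (8 mm thick, 20 mm long) stands 3 mm into the well and yields: a cake must be pushed down between them with some 4 to 8 N, while the tray sinks, until they snap over the bead and hold it. Its own weight is not enough.
- well1 (a point): Floor centre of well 1 of the tray (0 at the end away from the dial, 3 nearest the dial; 62 mm apart). Wells: 48 x 48 mm, 15 mm deep, side walls 4 mm, ribs 14 mm. On its +x and -x sides a sprung steel roller (8 mm thick, 20 mm long) stands 3 mm into the well and yields: a cake must be pushed down between them with some 4 to 8 N, while the tray sinks, until they snap over the bead and hold it. Its own weight is not enough.
- well2 (a point): Floor centre of well 2 of the tray (0 at the end away from the dial, 3 nearest the dial; 62 mm apart). Wells: 48 x 48 mm, 15 mm deep, side walls 4 mm, ribs 14 mm. On its +x and -x sides a sprung steel roller (8 mm thick, 20 mm long) stands 3 mm into the well and yields: a cake must be pushed down between them with some 4 to 8 N, while the tray sinks, until they snap over the bead and hold it. Its own weight is not enough.
- well3 (a point): Floor centre of well 3 of the tray (0 at the end away from the dial, 3 nearest the dial; 62 mm apart). Wells: 48 x 48 mm, 15 mm deep, side walls 4 mm, ribs 14 mm. On its +x and -x sides a sprung steel roller (8 mm thick, 20 mm long) stands 3 mm into the well and yields: a cake must be pushed down between them with some 4 to 8 N, while the tray sinks, until they snap over the bead and hold it. Its own weight is not enough.
- cake0_mid (a point): Centre (half-way up) of a loose firm white moulded cake, round, 43 mm across, 40 mm high, upright (z up), yellow dot on top; a bead 46 mm across runs round it 9 mm above the foot, which tapers to 40 mm. Grip it across its upper 20 mm so that the fingers stay above the well walls; when home in a well its centre is 20 mm above the well floor.
- cake1_mid (a point): Centre (half-way up) of a loose firm white moulded cake, round, 43 mm across, 40 mm high, upright (z up), yellow dot on top; a bead 46 mm across runs round it 9 mm above the foot, which tapers to 40 mm. Grip it across its upper 20 mm so that the fingers stay above the well walls; when home in a well its centre is 20 mm above the well floor.
- cake2_mid (a point): Centre (half-way up) of a loose firm white moulded cake, round, 43 mm across, 40 mm high, upright (z up), yellow dot on top; a bead 46 mm across runs round it 9 mm above the foot, which tapers to 40 mm. Grip it across its upper 20 mm so that the fingers stay above the well walls; when home in a well its centre is 20 mm above the well floor.
- cake3_mid (a point): Centre (half-way up) of a loose firm white moulded cake, round, 43 mm across, 40 mm high, upright (z up), yellow dot on top; a bead 46 mm across runs round it 9 mm above the foot, which tapers to 40 mm. Grip it across its upper 20 mm so that the fingers stay above the well walls; when home in a well its centre is 20 mm above the well floor.
- cake4_mid (a point): Centre (half-way up) of a loose firm white moulded cake, round, 43 mm across, 40 mm high, upright (z up), yellow dot on top; a bead 46 mm across runs round it 9 mm above the foot, which tapers to 40 mm. Grip it across its upper 20 mm so that the fingers stay above the well walls; when home in a well its centre is 20 mm above the well floor.
- crate: Square-cornered low wooden steaming crate, 310 (x) x 274 (y) x 48 mm high, walls and floor 12 mm thick, fixed; origin at the centre of its underside. Five cakes and a wooden stamp stand inside on its floor, in two rows along x 110 mm apart, 85 mm apart within a row.
- stamp: Small dark wooden stamp, 32 mm across, 46 mm high, standing among the cakes in the crate; not to be moved. Bystander; origin at its underside.
- jar: Jar with red lid, 64 mm across, 85 mm high. Bystander; origin at its underside.
- tin: Green-labelled tin, 72 mm across, 110 mm high. Bystander; origin at its underside.
- bowl: Blue bowl, 120 mm across, 50 mm high. Bystander; origin at its underside.
- cup: Small blue tea cup, 48 mm across, 45 mm high. Bystander; origin at its underside.
- mould: Wooden cake mould with handle, 185 mm long, 22 mm high, lying on the table. Bystander; origin at its underside.
- box: Clear open take-away box, 150 x 110 x 55 mm high. Bystander; origin at its underside.
Things that resemble listed ones, but are neither listed nor needed, are in the scene too. Leave any orange or turquoise look-alike of the part that bears cake2_mid alone.

How it is judged (in metres and radians):
On the way, in this order (a step that is already met when the one before it is completed fails the run):
1. a first cake is fully home in a well and let go, the needle still below the green arc (((x of cake0_mid in the frame of tray_mid between -0.12 and 0.12 m and y of cake0_mid in the frame of tray_mid between -0.012 and 0.012 m and z of cake0_mid in the frame of tray_mid between 0.014 and 0.0225 m and angle between cake0_mid's own z axis and vertical below 0.12 rad) or (x of cake1_mid in the frame of tray_mid between -0.12 and 0.12 m and y of cake1_mid in the frame of tray_mid between -0.012 and 0.012 m and z of cake1_mid in the frame of tray_mid between 0.014 and 0.0225 m and angle between cake1_mid's own z axis and vertical below 0.12 rad) or (x of cake2_mid in the frame of tray_mid between -0.12 and 0.12 m and y of cake2_mid in the frame of tray_mid between -0.012 and 0.012 m and z of cake2_mid in the frame of tray_mid between 0.014 and 0.0225 m and angle between cake2_mid's own z axis and vertical below 0.12 rad) or (x of cake3_mid in the frame of tray_mid between -0.12 and 0.12 m and y of cake3_mid in the frame of tray_mid between -0.012 and 0.012 m and z of cake3_mid in the frame of tray_mid between 0.014 and 0.0225 m and angle between cake3_mid's own z axis and vertical below 0.12 rad) or (x of cake4_mid in the frame of tray_mid between -0.12 and 0.12 m and y of cake4_mid in the frame of tray_mid between -0.012 and 0.012 m and z of cake4_mid in the frame of tray_mid between 0.014 and 0.0225 m and angle between cake4_mid's own z axis and vertical below 0.12 rad)) and value of joint pointer below 1.144 rad and not (contact force between the fingers and cake0 above 0.05 N) and not (contact force between the fingers and cake1 above 0.05 N) and not (contact force between the fingers and cake2 above 0.05 N) and not (contact force between the fingers and cake3 above 0.05 N) and not (contact force between the fingers and cake4 above 0.05 N)), for 0.2 s.
2. a second cake is fully home in a well and let go ((((x of cake0_mid in the frame of tray_mid between -0.12 and 0.12 m and y of cake0_mid in the frame of tray_mid between -0.012 and 0.012 m and z of cake0_mid in the frame of tray_mid between 0.014 and 0.0225 m and angle between cake0_mid's own z axis and vertical below 0.12 rad) and (x of cake1_mid in the frame of tray_mid between -0.12 and 0.12 m and y of cake1_mid in the frame of tray_mid between -0.012 and 0.012 m and z of cake1_mid in the frame of tray_mid between 0.014 and 0.0225 m and angle between cake1_mid's own z axis and vertical below 0.12 rad)) or ((x of cake0_mid in the frame of tray_mid between -0.12 and 0.12 m and y of cake0_mid in the frame of tray_mid between -0.012 and 0.012 m and z of cake0_mid in the frame of tray_mid between 0.014 and 0.0225 m and angle between cake0_mid's own z axis and vertical below 0.12 rad) and (x of cake2_mid in the frame of tray_mid between -0.12 and 0.12 m and y of cake2_mid in the frame of tray_mid between -0.012 and 0.012 m and z of cake2_mid in the frame of tray_mid between 0.014 and 0.0225 m and angle between cake2_mid's own z axis and vertical below 0.12 rad)) or ((x of cake0_mid in the frame of tray_mid between -0.12 and 0.12 m and y of cake0_mid in the frame of tray_mid between -0.012 and 0.012 m and z of cake0_mid in the frame of tray_mid between 0.014 and 0.0225 m and angle between cake0_mid's own z axis and vertical below 0.12 rad) and (x of cake3_mid in the frame of tray_mid between -0.12 and 0.12 m and y of cake3_mid in the frame of tray_mid between -0.012 and 0.012 m and z of cake3_mid in the frame of tray_mid between 0.014 and 0.0225 m and angle between cake3_mid's own z axis and vertical below 0.12 rad)) or ((x of cake0_mid in the frame of tray_mid between -0.12 and 0.12 m and y of cake0_mid in the frame of tray_mid between -0.012 and 0.012 m and z of cake0_mid in the frame of tray_mid between 0.014 and 0.0225 m and angle between cake0_mid's own z axis and vertical below 0.12 rad) and (x of cake4_mid in the frame of tray_mid between -0.12 and 0.12 m and y of cake4_mid in the frame of tray_mid between -0.012 and 0.012 m and z of cake4_mid in the frame of tray_mid between 0.014 and 0.0225 m and angle between cake4_mid's own z axis and vertical below 0.12 rad)) or ((x of cake1_mid in the frame of tray_mid between -0.12 and 0.12 m and y of cake1_mid in the frame of tray_mid between -0.012 and 0.012 m and z of cake1_mid in the frame of tray_mid between 0.014 and 0.0225 m and angle between cake1_mid's own z axis and vertical below 0.12 rad) and (x of cake2_mid in the frame of tray_mid between -0.12 and 0.12 m and y of cake2_mid in the frame of tray_mid between -0.012 and 0.012 m and z of cake2_mid in the frame of tray_mid between 0.014 and 0.0225 m and angle between cake2_mid's own z axis and vertical below 0.12 rad)) or ((x of cake1_mid in the frame of tray_mid between -0.12 and 0.12 m and y of cake1_mid in the frame of tray_mid between -0.012 and 0.012 m and z of cake1_mid in the frame of tray_mid between 0.014 and 0.0225 m and angle between cake1_mid's own z axis and vertical below 0.12 rad) and (x of cake3_mid in the frame of tray_mid between -0.12 and 0.12 m and y of cake3_mid in the frame of tray_mid between -0.012 and 0.012 m and z of cake3_mid in the frame of tray_mid between 0.014 and 0.0225 m and angle between cake3_mid's own z axis and vertical below 0.12 rad)) or ((x of cake1_mid in the frame of tray_mid between -0.12 and 0.12 m and y of cake1_mid in the frame of tray_mid between -0.012 and 0.012 m and z of cake1_mid in the frame of tray_mid between 0.014 and 0.0225 m and angle between cake1_mid's own z axis and vertical below 0.12 rad) and (x of cake4_mid in the frame of tray_mid between -0.12 and 0.12 m and y of cake4_mid in the frame of tray_mid between -0.012 and 0.012 m and z of cake4_mid in the frame of tray_mid between 0.014 and 0.0225 m and angle between cake4_mid's own z axis and vertical below 0.12 rad)) or ((x of cake2_mid in the frame of tray_mid between -0.12 and 0.12 m and y of cake2_mid in the frame of tray_mid between -0.012 and 0.012 m and z of cake2_mid in the frame of tray_mid between 0.014 and 0.0225 m and angle between cake2_mid's own z axis and vertical below 0.12 rad) and (x of cake3_mid in the frame of tray_mid between -0.12 and 0.12 m and y of cake3_mid in the frame of tray_mid between -0.012 and 0.012 m and z of cake3_mid in the frame of tray_mid between 0.014 and 0.0225 m and angle between cake3_mid's own z axis and vertical below 0.12 rad)) or ((x of cake2_mid in the frame of tray_mid between -0.12 and 0.12 m and y of cake2_mid in the frame of tray_mid between -0.012 and 0.012 m and z of cake2_mid in the frame of tray_mid between 0.014 and 0.0225 m and angle between cake2_mid's own z axis and vertical below 0.12 rad) and (x of cake4_mid in the frame of tray_mid between -0.12 and 0.12 m and y of cake4_mid in the frame of tray_mid between -0.012 and 0.012 m and z of cake4_mid in the frame of tray_mid between 0.014 and 0.0225 m and angle between cake4_mid's own z axis and vertical below 0.12 rad)) or ((x of cake3_mid in the frame of tray_mid between -0.12 and 0.12 m and y of cake3_mid in the frame of tray_mid between -0.012 and 0.012 m and z of cake3_mid in the frame of tray_mid between 0.014 and 0.0225 m and angle between cake3_mid's own z axis and vertical below 0.12 rad) and (x of cake4_mid in the frame of tray_mid between -0.12 and 0.12 m and y of cake4_mid in the frame of tray_mid between -0.012 and 0.012 m and z of cake4_mid in the frame of tray_mid between 0.014 and 0.0225 m and angle between cake4_mid's own z axis and vertical below 0.12 rad))) and not (contact force between the fingers and cake0 above 0.05 N) and not (contact force between the fingers and cake1 above 0.05 N) and not (contact force between the fingers and cake2 above 0.05 N) and not (contact force between the fingers and cake3 above 0.05 N) and not (contact force between the fingers and cake4 above 0.05 N)), for 0.2 s.
At the end, for the whole second after the job is handed in: The needle rests between 1.144 and 1.378 rad (green arc), and every cake is either fully home in a well (centre 14 to 22.5 mm above the well floor, upright within 0.12 rad) or standing upright (within 0.15 rad) on the floor of the crate (value of joint pointer between 1.144 and 1.378 rad and velocity of joint pointer between -0.1 and 0.1 rad/s and ((x of cake0_mid in the frame of tray_mid between -0.12 and 0.12 m and y of cake0_mid in the frame of tray_mid between -0.012 and 0.012 m and z of cake0_mid in the frame of tray_mid between 0.014 and 0.0225 m and angle between cake0_mid's own z axis and vertical below 0.12 rad) or (x of cake0_mid in the frame of crate between -0.145 and 0.145 m and y of cake0_mid in the frame of crate between -0.125 and 0.125 m and z of cake0_mid in the frame of crate between 0.025 and 0.042 m and angle between cake0_mid's own z axis and vertical below 0.15 rad)) and ((x of cake1_mid in the frame of tray_mid between -0.12 and 0.12 m and y of cake1_mid in the frame of tray_mid between -0.012 and 0.012 m and z of cake1_mid in the frame of tray_mid between 0.014 and 0.0225 m and angle between cake1_mid's own z axis and vertical below 0.12 rad) or (x of cake1_mid in the frame of crate between -0.145 and 0.145 m and y of cake1_mid in the frame of crate between -0.125 and 0.125 m and z of cake1_mid in the frame of crate between 0.025 and 0.042 m and angle between cake1_mid's own z axis and vertical below 0.15 rad)) and ((x of cake2_mid in the frame of tray_mid between -0.12 and 0.12 m and y of cake2_mid in the frame of tray_mid between -0.012 and 0.012 m and z of cake2_mid in the frame of tray_mid between 0.014 and 0.0225 m and angle between cake2_mid's own z axis and vertical below 0.12 rad) or (x of cake2_mid in the frame of crate between -0.145 and 0.145 m and y of cake2_mid in the frame of crate between -0.125 and 0.125 m and z of cake2_mid in the frame of crate between 0.025 and 0.042 m and angle between cake2_mid's own z axis and vertical below 0.15 rad)) and ((x of cake3_mid in the frame of tray_mid between -0.12 and 0.12 m and y of cake3_mid in the frame of tray_mid between -0.012 and 0.012 m and z of cake3_mid in the frame of tray_mid between 0.014 and 0.0225 m and angle between cake3_mid's own z axis and vertical below 0.12 rad) or (x of cake3_mid in the frame of crate between -0.145 and 0.145 m and y of cake3_mid in the frame of crate between -0.125 and 0.125 m and z of cake3_mid in the frame of crate between 0.025 and 0.042 m and angle between cake3_mid's own z axis and vertical below 0.15 rad)) and ((x of cake4_mid in the frame of tray_mid between -0.12 and 0.12 m and y of cake4_mid in the frame of tray_mid between -0.012 and 0.012 m and z of cake4_mid in the frame of tray_mid between 0.014 and 0.0225 m and angle between cake4_mid's own z axis and vertical below 0.12 rad) or (x of cake4_mid in the frame of crate between -0.145 and 0.145 m and y of cake4_mid in the frame of crate between -0.125 and 0.125 m and z of cake4_mid in the frame of crate between 0.025 and 0.042 m and angle between cake4_mid's own z axis and vertical below 0.15 rad))); the robot touches nothing.
It fails at once if the needle is pushed into the red arc (past 4.16 rad) (value of joint pointer above 4.16 rad).
It fails at once if a bystander (stamp, jar, tin, bowl, cup, mould or box) is moved more than 30 mm (distance of any of stamp, jar, tin, bowl, cup, mould, box from where it was at the start of the episode above 0.03 m).
It also fails if it takes over 72 s, if anything falls off the work surface, if the arm or the gripper's body presses on something with over 40 N, if the wrist force passes 120 N, or if a joint passes its speed limit or range.

## Working session

There is one attempt and no reset: what is moved stays moved. The work goes in short steps, Python scripts to look and compute and a tool call to move; the robot and the scene stay as the last step left them, time stands still between calls to the robot, and variables do not carry over. Pictures are saved under pics/ and viewed, at most 10 in all, crops included, and the job is handed in when it is done.

Besides the shell and the picture viewer there is one more tool, called after "Call:" as a command line: name --argument value ..., lists and objects as JSON in quotes. jog_arm: Moves the arm, as the interface text tells. Its arguments: {"type":"object","properties":{"moves":{"type":"array"},"newtons":{"type":"number"}},"required":["moves"]}

```bash
mkdir -p pics; ls
python3 - <<'E'
from plant import *
import cv2,numpy as np
s=get_state(); print(s)
for n in("side","top"):
    p=capture(n); cv2.imwrite(f"pics/{n}0.png",p["pixels"]); np.savez(f"{n}0.npz",K=p["mtx"],T=p["world_from_camera"])
    print(n,p["mtx"].tolist(),np.round(p["world_from_camera"],4).tolist())
    for t in["cake0_mid","tray_mid","crate","stamp","pointer","tin","jar","box"]:
        print(t,[(np.round(r["pixel"]).tolist(),round(r["confidence"],2),int(r["pixels"].sum())) for r in regions_of(p,t)])
E
```

```text
pics
{'time_s': 0.0, 'joints': array([-5.29366962e+01,  2.05912315e+01,  6.33461663e-01, -2.03498935e-02,
       -7.01355081e+01, -1.65084479e+01]), 'qd': array([-0.08861159, -0.00015155,  0.04855914, -0.00973174, -0.08873577,
       -0.02846255]), 'joint_torque': array([ 1.86380654e-03, -5.82712054e+01,  2.93066454e+01,  6.99733034e+00,
        7.14212714e-03, -2.26420320e-04]), 'tcp_pos': array([ 0.23681507, -0.63156948,  0.22562189]), 'eef_rot': array([ 1.79905131e+02, -8.16658557e-03, -1.59452068e+02]), 'contact_force': array([ 1.16122788, -0.20662415, -0.44612899]), 'moment': array([ 0.08221636,  0.04999914, -0.08360894]), 'gripper_force': 0.0, 'gripper_width': 0.0875504455875379}
side [[392.1729717636555, 0.0, 253.88408370396553], [0.0, 392.1729717636555, 185.55496688585933], [0.0, 0.0, 1.0]] [[-0.9528, -0.1571, 0.2599, 0.2958], [-0.3035, 0.515, -0.8016, 0.9118], [-0.0079, -0.8427, -0.5384, 0.6979], [0.0, 0.0, 0.0, 1.0]]
cake0_mid [([292.0, 159.0], 0.45, 1154), ([221.0, 270.0], 0.17, 180)]
tray_mid [([298.0, 153.0], 0.9, 1109)]
crate [([255.0, 259.0], 0.91, 10216), ([291.0, 241.0], 0.27, 340)]
stamp [([221.0, 271.0], 0.57, 188), ([256.0, 272.0], 0.52, 385)]
pointer [([296.0, 153.0], 0.75, 1128)]
tin [([296.0, 131.0], 0.66, 612)]
jar [([240.0, 331.0], 0.76, 1459)]
box [([173.0, 328.0], 0.78, 4941), ([293.0, 244.0], 0.34, 322)]
top [[371.4344347753649, 0.0, 253.18505659382842], [0.0, 371.4344347753649, 188.6258666558392], [0.0, 0.0, 1.0]] [[0.0016, -0.9833, 0.1821, 0.3447], [-0.9999, 0.0012, 0.0157, 0.0025], [-0.0157, -0.1821, -0.9832, 1.4798], [0.0, 0.0, 0.0, 1.0]]
cake0_mid []
tray_mid [([311.0, 214.0], 0.69, 1075)]
crate [([201.0, 216.0], 0.65, 5036)]
stamp [([188.0, 197.0], 0.64, 56)]
pointer [([194.0, 236.0], 0.75, 141)]
tin [([380.0, 196.0], 0.86, 451)]
jar [([189.0, 216.0], 0.72, 125), ([140.0, 224.0], 0.64, 306)]
box [([142.0, 189.0], 0.94, 1288), ([380.0, 200.0], 0.67, 406)]
```

Run:
```python
import cv2
a=cv2.imread("pics/top0.png")[110:310,110:420]; cv2.imwrite("pics/top0c.png",cv2.resize(a,(775,500),interpolation=cv2.INTER_CUBIC))
a=cv2.imread("pics/side0.png"); cv2.imwrite("pics/side0c.png",cv2.resize(a,(800,600),interpolation=cv2.INTER_CUBIC))
```

```text
(no output)
```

View pics/top0c.png

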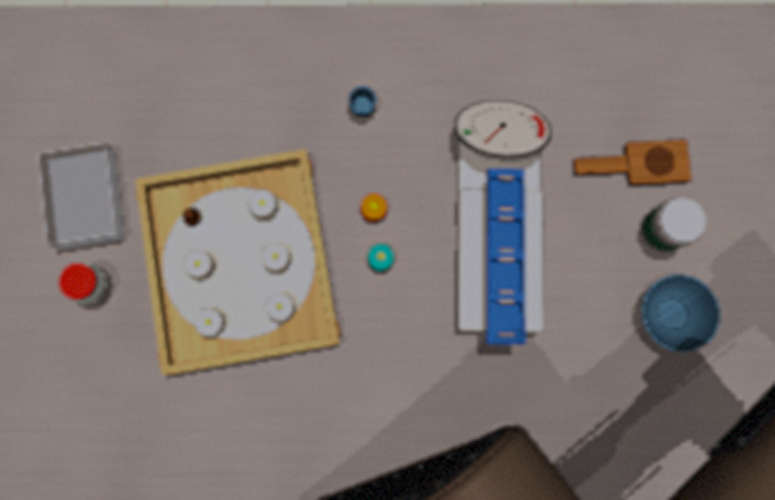

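View pics/side0c.png

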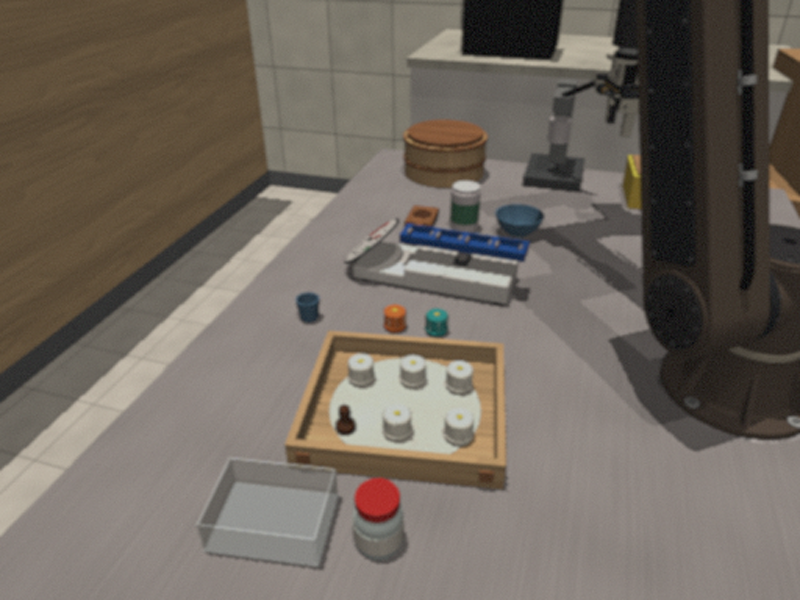

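The top view (2.5× crop) shows white cakes at about (262,203), (275,256), (280,306), (198,263) and (209,321), with the stamp at (192,215). The blue tray is centred near (505,256). The dial is at (503,128), its needle pointing down-left, so its zero faces the robot. The orange and turquoise look-alikes stand between the crate and the scale. Next I'll measure cakes, tray and needle.

```bash
cat > h.py <<'E'
import cv2,numpy as np
class Cam:
    def __init__(s,p): s.K=np.array(p["mtx"]);s.T=np.array(p["world_from_camera"]);s.P=s.K@np.linalg.inv(s.T)[:3]
    def at_z(s,uv,z):
        d=s.T[:3,:3]@np.linalg.inv(s.K)@[uv[0],uv[1],1]; o=s.T[:3,3]; return o+d*(z-o[2])/d[2]
    def proj(s,X): q=s.P@[*X,1]; return q[:2]/q[2]
def tri(a,ua,b,ub):
    X=cv2.triangulatePoints(a.P,b.P,np.array(ua,float).reshape(2,1),np.array(ub,float).reshape(2,1)); return (X[:3]/X[3]).ravel()
def dots(img,box):
    x0,y0,x1,y1=box; h=cv2.cvtColor(img,cv2.COLOR_BGR2HSV)
    m=cv2.inRange(h,(20,70,120),(35,255,255))
    k=np.zeros_like(m);k[y0:y1,x0:x1]=m[y0:y1,x0:x1]
    n,l,s,c=cv2.connectedComponentsWithStats(k); return [(c[i].round(2).tolist(),int(s[i,4])) for i in range(1,n)]
def blue(img,box):
    x0,y0,x1,y1=box; h=cv2.cvtColor(img,cv2.COLOR_BGR2HSV); m=cv2.inRange(h,(105,150,60),(125,255,255))
    k=np.zeros_like(m);k[y0:y1,x0:x1]=m[y0:y1,x0:x1]; return k
E
python3 - <<'E'
from h import *
C={};I={}
for n in("side","top"):
    d=np.load(n+"0.npz"); C[n]=Cam(dict(mtx=d["K"],world_from_camera=d["T"])); I[n]=cv2.imread(f"pics/{n}0.png")
for n,b,s in(("side",(200,225,320,290),1),("top",(180,185,235,250),1)):
    for c,a in dots(I[n],b):
        if a>=1: print(n,c,a,C[n].at_z(c,.052).round(4))
for n,b in(("side",(240,130,345,180)),("top",(295,170,330,255))):
    k=blue(I[n],b); pts=np.argwhere(k)[:,::-1].astype(np.float32); r=cv2.minAreaRect(pts); print(n,len(pts),r,cv2.boxPoints(r).tolist())
a=I["top"][140:180,285:335]; cv2.imwrite("pics/dial0.png",cv2.resize(a,(750,600),interpolation=cv2.INTER_CUBIC))
a=I["side"][120:205,210:350]; cv2.imwrite("pics/tray0.png",cv2.resize(a,(800,486),interpolation=cv2.INTER_CUBIC))
E
```

```text
side [230.2, 230.6] 5 [0.6004 0.1749 0.052 ]
side [264.0, 231.5] 6 [0.5156 0.1526 0.052 ]
side [293.83, 235.17] 6 [0.4388 0.1444 0.052 ]
side [253.67, 263.89] 9 [0.5051 0.2734 0.052 ]
side [293.88, 266.12] 8 [0.4141 0.2528 0.052 ]
side [241.0, 286.0] 1 [0.5108 0.3467 0.052 ]
top [181.83, 189.91] 54 [0.6044 0.305  0.052 ]
top [231.07, 190.78] 88 [0.6007 0.1117 0.052 ]
top [214.5, 190.5] 4 [0.6019 0.1767 0.052 ]
top [219.5, 212.0] 2 [0.5173 0.1555 0.052 ]
top [188.5, 214.5] 4 [0.5076 0.2755 0.052 ]
top [221.33, 232.33] 3 [0.439  0.1471 0.052 ]
top [185.64, 244.35] 140 [0.3933 0.2826 0.052 ]
top [192.5, 238.5] 4 [0.4154 0.2571 0.052 ]
top [221.94, 247.56] 66 [0.3813 0.1438 0.052 ]
top [200.0, 248.0] 3 [0.3796 0.2274 0.052 ]
top [208.22, 247.56] 9 [0.3813 0.196  0.052 ]
side 639 ((296.795654296875, 154.47161865234375), (80.06478118896484, 11.445688247680664), 7.907163143157959) [[256.3565979003906, 154.6328582763672], [257.9311828613281, 143.29600524902344], [337.2347106933594, 154.3103790283203], [335.6601257324219, 165.64723205566406]]
top 822 ((312.0, 212.5), (69.0, 14.0), 90.0) [[305.0, 178.0], [319.0, 178.0], [319.0, 247.0], [305.0, 247.0]]
```

View pics/dial0.png

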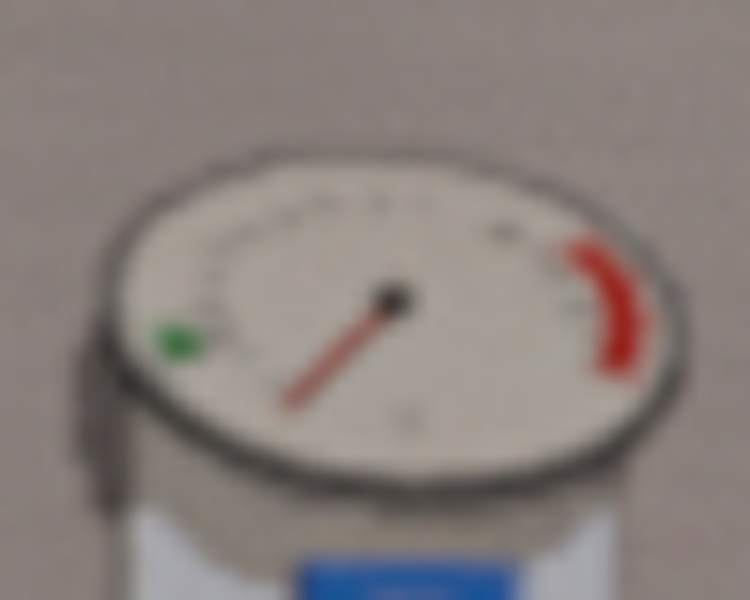

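View pics/tray0.png

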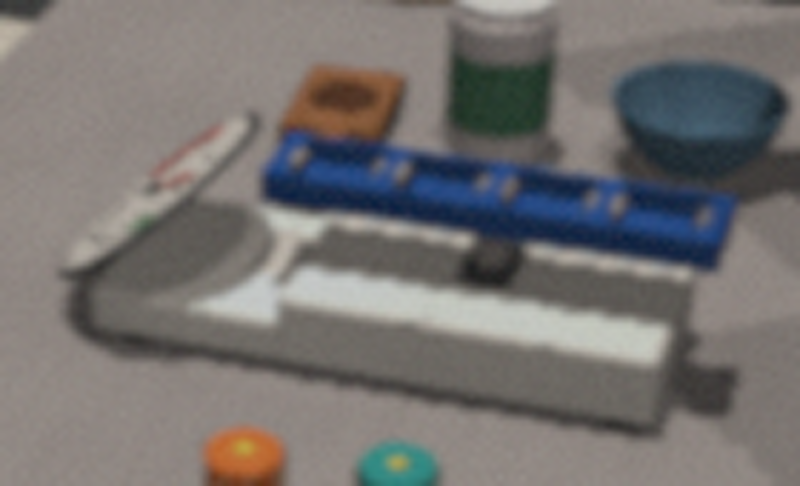

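The dial crop puts the pivot at (392,300) and the needle tip at (290,405). That is about 0.6 rad, or roughly 0.23 kg, so I expect to need three cakes. The side crop shows the tray clear of the base, with four empty wells. I'll now fit the tray box and refine the needle reading.

```bash
cat >> h.py <<'E'
from scipy.optimize import minimize
S=8
def fit_tray(C,I,x0,boxes):
    M={n:cv2.resize(cv2.fillConvexPoly(np.zeros((384,512),np.float32),cv2.convexHull(np.argwhere(k)[:,::-1].astype(np.int32)),1) if 0 else k.astype(np.float32)/255,None,fx=S,fy=S,interpolation=cv2.INTER_LINEAR)>.5 for n,k in ((n,cv2.morphologyEx(blue(I[n],boxes[n]),cv2.MORPH_CLOSE,np.ones((5,5)))) for n in C)}
    def cost(p):
        x,y,z,yaw,H=p[0],p[1],p[2],p[3],p[4]; c,s=np.cos(yaw),np.sin(yaw); J=0
        V=[(x+c*a-s*b,y+s*a+c*b,z-h) for a in(-.131,.131) for b in(-.028,.028) for h in(0,H)]
        for n in C:
            q=(np.array([C[n].proj(v) for v in V])+.5)*S-.5
            R=np.zeros(M[n].shape,np.uint8); cv2.fillConvexPoly(R,cv2.convexHull(np.round(q*16).astype(np.int32)),1,shift=4)
            R=R>0; J+=1-(R&M[n]).sum()/(R|M[n]).sum()
        return J
    return minimize(cost,x0,method="Nelder-Mead",options=dict(initial_simplex=np.array([x0]+[np.array(x0)+d for d in np.diag([.01,.01,.02,.05,.006])]),maxiter=250,xatol=1e-4,fatol=1e-4))
E
python3 - <<'E'
from h import *
C={};I={}
for n in("side","top"):
    d=np.load(n+"0.npz"); C[n]=Cam(dict(mtx=d["K"],world_from_camera=d["T"])); I[n]=cv2.imread(f"pics/{n}0.png")
B=dict(side=(240,130,345,180),top=(295,170,330,255))
r=fit_tray(C,I,[.5,-.15,.1,0,.02],B); print(r.x.round(4),r.fun,r.nit)
# single-view pieces
for n in C:
    r1=fit_tray({n:C[n]},I,list(r.x),B) if 0 else None
for z in(.08,.1,.12): print(z,C["top"].at_z((312,212.5),z).round(4),(C["top"].at_z((312,177.5),z)-C["top"].at_z((312,247.5),z))[0])
# needle: top-view plane rectification, dial circle fit by ellipse
im=I["top"]; h=cv2.cvtColor(im,cv2.COLOR_BGR2HSV).astype(int)
sub=(slice(145,175),slice(290,332)); b=im.astype(int)
red=(b[...,2]-np.maximum(b[...,1],b[...,0]))[sub]; grn=(b[...,1]-np.maximum(b[...,2],b[...,0]))[sub]
for nm,m in(("needle/red",red>15),("green",grn>10)):
    k,l,s,c=cv2.connectedComponentsWithStats(m.astype(np.uint8))
    for i in range(1,k): print(nm,(c[i]+[290,145]).round(2),s[i])
E
```

```text
[ 0.5118 -0.1943  0.1049 -0.0145  0.0066] 0.22093806393772508 108
0.08 [ 0.5119 -0.1976  0.08  ] 0.2659238858641352
0.1 [ 0.5095 -0.1947  0.1   ] 0.26212448675895106
0.12 [ 0.5072 -0.1919  0.12  ] 0.2583250876537668
needle/red [325.42 159.94] [32 10  7 11 52]
needle/red [306.55 163.5 ] [13 15  8  8 20]
green [296.2 162.4] [ 5 17  3  2  5]
```

Run:
```python
from h import *
d=np.load("side0.npz"); c=Cam(dict(mtx=d["K"],world_from_camera=d["T"]))
for z in (.085,.095,.105):
  xc,yc=c0=(np.array([.5119,-.1976])+(z-.08)*np.array([-.12,.1425]))
  print(z,c0,[(c.proj((xc+a,yc+b,z-h))-[210,120]).dot(np.eye(2)*800/140).round().tolist() for a in(.131,-.131) for b,h in((-.028,0),(.028,0),(.028,.02))])
```

```text
0.085 [ 0.5113    -0.1968875] [[284.0, 167.0], [256.0, 210.0], [256.0, 240.0], [729.0, 229.0], [715.0, 276.0], [711.0, 308.0]]
0.095 [ 0.5101    -0.1954625] [[285.0, 153.0], [257.0, 196.0], [257.0, 227.0], [732.0, 214.0], [719.0, 262.0], [715.0, 294.0]]
0.105 [ 0.5089    -0.1940375] [[286.0, 139.0], [258.0, 182.0], [258.0, 213.0], [736.0, 200.0], [723.0, 247.0], [719.0, 279.0]]
```

```bash
cat > go.py <<'E'
import sys,numpy as np
from plant import get_state
# python3 go.py x y z yaw : tool shift in cm (after the turn) from the measured pose
def go(x,y,z,yaw):
    s=get_state(); p=s["tcp_pos"]; w=s["eef_rot"][2]
    a=np.radians(yaw); d=(np.array([x,y,z])-p)*100
    X=np.array([np.cos(a),np.sin(a),0]);Y=np.array([np.sin(a),-np.cos(a),0])
    print("turn",round((w-yaw+180)%360-180,2),"then shift",round(d@X,2),round(d@Y,2),round(-d[2],2),"n>=",np.ceil(np.abs([d@X,d@Y,d[2]]).max()/5))
    print("t",round(s["time_s"],2),"pos",p.round(4),"rot",s["eef_rot"].round(2),"F",s["contact_force"].round(2),"w",round(s["gripper_width"],4),"gf",round(s["gripper_force"],2))
if __name__=="__main__": go(*map(float,sys.argv[1:]))
E
python3 go.py .5165 .154 .13 -171
```

```text
turn 11.56 then shift -39.9 73.26 9.66 n>= 15.0
t 0.9 pos [ 0.237  -0.632   0.2266] rot [ 180.     -0.   -159.44] F [ 0.27 -0.13  0.06] w 0.0874 gf 0.0
```

Call:
jog_arm --moves '[[[0, 0, 0], 5.8, 6.2], [[0, 0, 0], 5.8, 6.2], [[-2.5, 4.6, 0], 0, 6.2], [[-2.5, 4.6, 0], 0, 6.2], [[-2.5, 4.6, 0], 0, 6.2], [[-2.5, 4.6, 0], 0, 6.2], [[-2.5, 4.6, 0], 0, 6.2], [[-2.5, 4.6, 0], 0, 6.2], [[-2.5, 4.6, 0], 0, 6.2], [[-2.5, 4.6, 0], 0, 6.2]]' --newtons 25

```text
time_s: 2.15
tcp_pos: [0.3777, -0.2358, 0.227]
eef_rot: [-180.0, 0.1, -171.0]
contact_force: [0.1, -0.2, -0.3]
gripper_width: 0.0619
gripper_force: 0.0
```

Call:
jog_arm --moves '[[[-2.5, 4.6, 0], 0, 6.2], [[-2.5, 4.6, 0], 0, 6.2], [[-2.5, 4.6, 0], 0, 6.2], [[-2.5, 4.6, 0], 0, 6.2], [[-2.5, 4.6, 0], 0, 6.2], [[-2.5, 4.5, 0], 0, 6.2], [[-2.5, 4.5, 0], 0, 6.2], [[-2.4, 4.2, 0], 0, 6.2], [[0, 0, 4], 0, 6.2], [[0, 0, 5], 0, 6.2], [[0, 0, 0], 0, 6.2]]'

```text
time_s: 3.52
tcp_pos: [0.5152, 0.15, 0.1336]
eef_rot: [-179.8, -0.4, -171.1]
contact_force: [-0.3, -0.9, 0.2]
gripper_width: 0.0621
gripper_force: 0.0
```

```bash
python3 go.py .5165 .154 .034 -171
python3 - <<'E'
from plant import *
import cv2
p=capture("side"); a=p["pixels"][190:310,170:330]; cv2.imwrite("pics/s1.png",cv2.resize(a,(800,600),interpolation=cv2.INTER_CUBIC))
E
```

```text
turn -0.06 then shift -0.19 0.38 9.96 n>= 2.0
t 3.52 pos [0.5152 0.15   0.1336] rot [-179.84   -0.38 -171.06] F [-0.26 -0.87  0.19] w 0.0621 gf 0.0
```

View pics/s1.png

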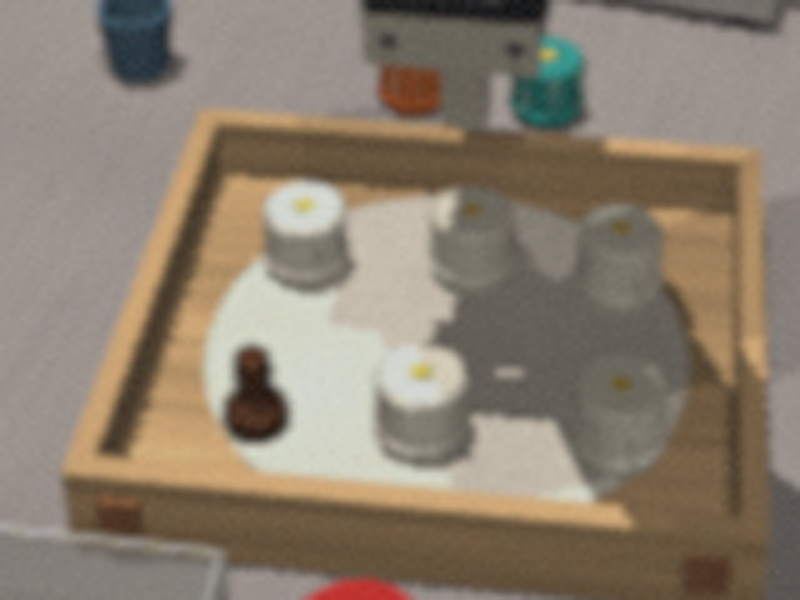

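The view shows the fingers (around 465,100) above the middle cake of the near row (dot at 475,210), and all cakes standing. I'll descend and grip.

Call:
jog_arm --moves '[[[-0.2, 0.4, 2.0], 0, 6.2], [[0, 0, 3], 0, 6.2], [[0, 0, 2.6], 0, 6.2], [[0, 0, 1.6], 0, 6.2], [[0, 0, 0.6], 0, 6.2], [[0, 0, 0], 0, 6.2], [[0, 0, 0], 0, 3.5], [[0, 0, 0], 0, 3.5], [[0, 0, 0], 0, 3.5], [[0, 0, 0], 0, 3.5], [[0, 0, 0], 0, 3.5]]' --newtons 25

```text
time_s: 4.95
tcp_pos: [0.5191, 0.1556, 0.0391]
eef_rot: [180.0, 0.0, -171.0]
contact_force: [-2.0, -0.6, 5.7]
gripper_width: 0.0418
gripper_force: 25.0
```

```bash
python3 go.py .4777 -.194 .19 -180
```

```text
turn 8.97 then shift 4.14 -34.96 -15.09 n>= 7.0
t 4.95 pos [0.5191 0.1556 0.0391] rot [ 1.7999e+02  3.0000e-02 -1.7103e+02] F [-2.02 -0.64  5.74] w 0.0418 gf 25.0
```

Call:
jog_arm --moves '[[[0, 0, -0.5], 0, 3.5], [[0, 0, -2], 0, 3.5], [[0, 0, -4], 0, 3.5], [[0, 0, -5], 0, 3.5], [[0, 0, -4], 0, 3.5], [[0, 0, 0], 4.5, 3.5], [[0, 0, 0], 4.5, 3.5], [[0, 0, 0], 0, 3.5]]'

```text
time_s: 5.95
tcp_pos: [0.5186, 0.1554, 0.1936]
eef_rot: [180.0, -0.0, 180.0]
contact_force: [-0.5, -0.4, -0.3]
gripper_width: 0.0424
gripper_force: 25.0
```

```bash
python3 go.py .5425 -.194 .19 -180;  python3 - <<'E'
from plant import *
from h import *
p=capture("side"); cv2.imwrite("pics/s2.png",cv2.resize(p["pixels"][170:290,190:350],(800,600),interpolation=cv2.INTER_CUBIC))
E
```

```text
turn -0.02 then shift -2.39 -34.94 0.36 n>= 7.0
t 5.95 pos [0.5186 0.1554 0.1936] rot [ 1.8000e+02 -2.0000e-02  1.7998e+02] F [-0.47 -0.43 -0.33] w 0.0424 gf 25.0
```

View pics/s2.png

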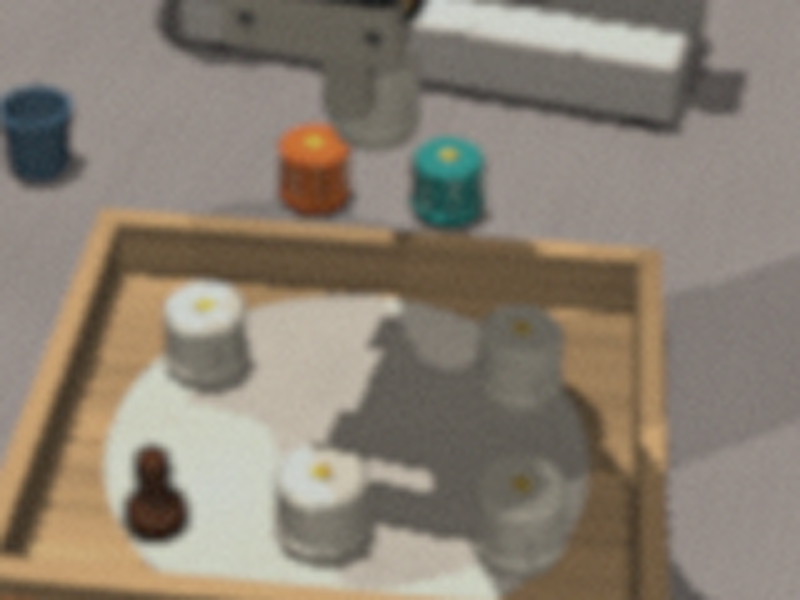

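Run:
```python
from h import *
d=np.load("side0.npz"); c=Cam(dict(mtx=d["K"],world_from_camera=d["T"]))
f=lambda X:((c.proj(X)-[190,170])*5).round(1).tolist()
for dx in(0,-.003,-.006,-.009):
  X=np.array([.5186+dx,.1554,.1936]); print(dx,"top/edges",[f(X+[s*.0215*.95,-s*.0215*.3,h]) for s in(1,-1) for h in(0,-.018)], "foot-bottom",f(X+[0,.02,-.027]))
a=cv2.imread("pics/s2.png")[80:150,300:440]; cv2.imwrite("pics/s2c.png",cv2.resize(a,(800,400),interpolation=cv2.INTER_CUBIC))
```

```text
0 top/edges [[327.3, 65.0], [327.5, 96.2], [401.7, 92.4], [401.1, 124.0]] foot-bottom [351.9, 147.9]
-0.003 top/edges [[333.3, 65.9], [333.4, 97.2], [407.8, 93.4], [407.2, 125.0]] foot-bottom [357.9, 148.9]
-0.006 top/edges [[339.2, 66.9], [339.3, 98.2], [414.0, 94.4], [413.3, 126.1]] foot-bottom [363.9, 150.0]
-0.009 top/edges [[345.2, 67.9], [345.2, 99.2], [420.1, 95.4], [419.4, 127.1]] foot-bottom [370.0, 151.0]
```

View pics/s2c.png

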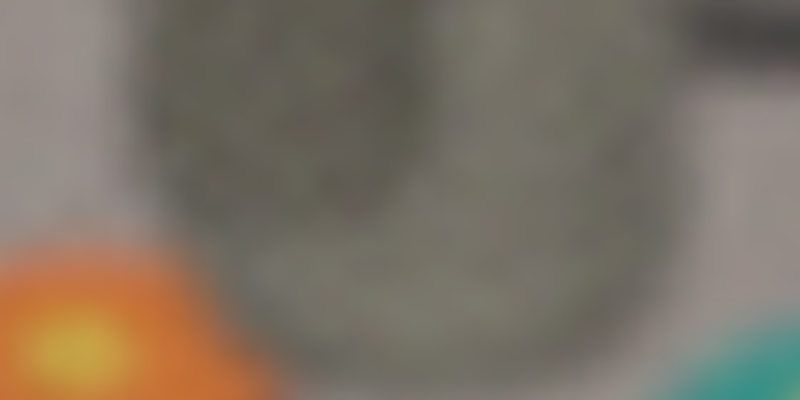

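The cake is held upright with its centre (crop col about 377) roughly 4 mm towards the robot from the TCP, so I'll correct for that and go over well 2.

Call:
jog_arm --moves '[[[-0.3, -4.4, 0], 0, 3.5], [[-0.3, -4.4, 0], 0, 3.5], [[-0.3, -4.4, 0], 0, 3.5], [[-0.3, -4.4, 0], 0, 3.5], [[-0.3, -4.4, 0], 0, 3.5], [[-0.3, -4.4, 0], 0, 3.5], [[-0.3, -4.4, 0], 0, 3.5], [[-0.4, -4.1, 0], 0, 3.5], [[0, 0, 2], 0, 3.5], [[0, 0, 1], 0, 3.5], [[0, 0, 0], 0, 3.5], [[0, 0, 0], 0, 3.5]]'

```text
time_s: 7.5
tcp_pos: [0.544, -0.1931, 0.1642]
eef_rot: [-180.0, 0.0, -180.0]
contact_force: [0.4, -0.2, -0.6]
gripper_width: 0.0421
gripper_force: 25.0
```

```bash
python3 go.py .544 -.194 .119 -180;  python3 - <<'E'
from plant import *
from h import *
p=capture("side"); cv2.imwrite("pics/s3.png",cv2.resize(p["pixels"][110:215,210:350],(800,600),interpolation=cv2.INTER_CUBIC))
E
```

```text
turn 0.04 then shift -0.0 -0.09 4.52 n>= 1.0
t 7.5 pos [ 0.544  -0.1931  0.1642] rot [-1.7999e+02  4.0000e-02 -1.7996e+02] F [ 0.36 -0.16 -0.62] w 0.0421 gf 25.0
```

View pics/s3.png

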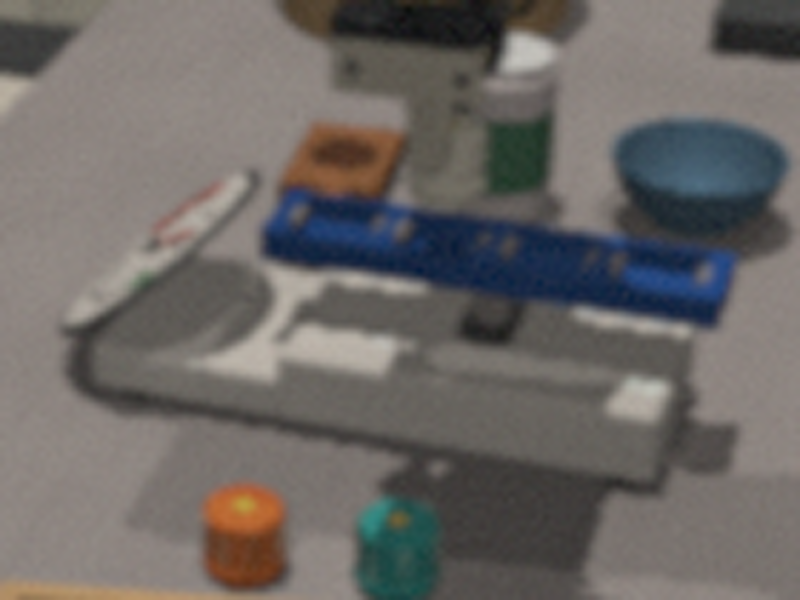

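Run:
```python
from h import *
d=np.load("side0.npz"); c=Cam(dict(mtx=d["K"],world_from_camera=d["T"]))
f=lambda X:((c.proj(X)-[210,110])*[800/140,600/105]).round(1).tolist()
T=np.array([.544,-.1931,.1642]); print("tcp",f(T),"cake foot ctr at -4.3",f(T+[-.0043,0,-.027]))
for w in(.5397,): print("well2 ctr rim",f([w,-.1938,.107]),"rollers",f([w+.025,-.1938,.105]),f([w-.025,-.1938,.105]))
a=cv2.imread("pics/s3.png"); a=a[90:270,340:580]; cv2.imwrite("pics/s3c.png",cv2.resize(a,(800,600),interpolation=cv2.INTER_CUBIC))
```

```text
tcp [437.5, 145.0] cake foot ctr at -4.3 [443.2, 190.0]
well2 ctr rim [441.5, 237.6] rollers [398.5, 234.8] [484.6, 246.7]
```

View pics/s3c.png

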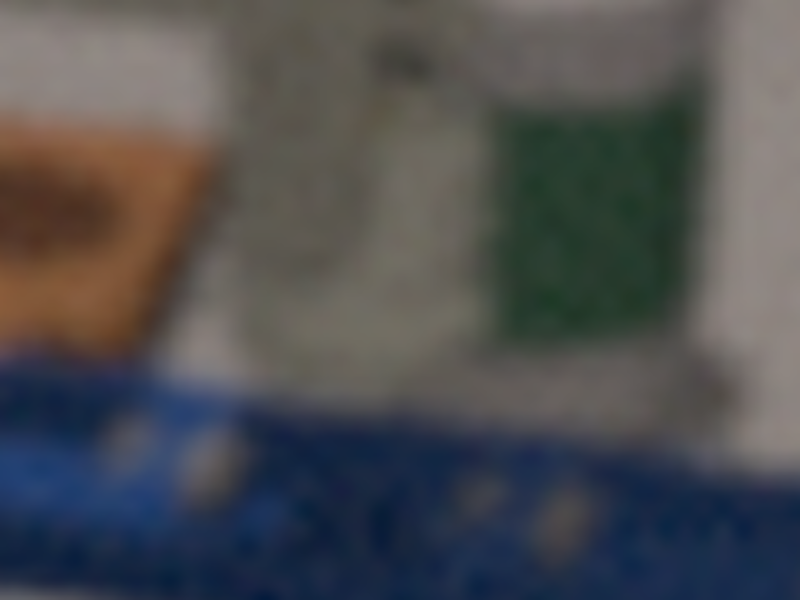

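Rollers of well 2 are at crop cols 210 and 480, while the cake spans 240–492. The cake is therefore about 3 mm too near the robot, so I'll shift +x 2.8 mm and begin lowering.

Call:
jog_arm --moves '[[[-0.28, -0.08, 0], 0, 3.5], [[0, 0, 1.5], 0, 3.5], [[0, 0, 1.0], 0, 3.5], [[0, 0, 0], 0, 3.5], [[0, 0, 0], 0, 3.5]]' --newtons 35

```text
time_s: 8.18
tcp_pos: [0.5465, -0.1944, 0.1385]
eef_rot: [-180.0, -0.0, 180.0]
contact_force: [0.3, -0.2, -0.5]
gripper_width: 0.0416
gripper_force: 35.0
```

Call:
jog_arm --moves '[[[0, 0, 0.4], 0, 3.5], [[0, 0, 0.4], 0, 3.5], [[0, 0, 0.2], 0, 3.5], [[0, 0, 0], 0, 3.5]]'

```text
time_s: 8.68
tcp_pos: [0.5461, -0.1944, 0.1284]
eef_rot: [180.0, -0.0, 180.0]
contact_force: [-1.4, -0.3, -0.1]
gripper_width: 0.0418
gripper_force: 35.0
```

Call:
jog_arm --moves '[[[0, 0, 0.2], 0, 3.5], [[0, 0, 0.2], 0, 3.5], [[0, 0, 0.2], 0, 3.5], [[0, 0, 0], 0, 3.5]]'

```text
time_s: 9.18
tcp_pos: [0.5464, -0.1945, 0.1226]
eef_rot: [-180.0, 0.0, 180.0]
contact_force: [-2.1, -2.0, 2.0]
gripper_width: 0.0418
gripper_force: 35.0
```

Call:
jog_arm --moves '[[[0.08, -0.08, 0.2], 0, 3.5], [[0, 0, 0.2], 0, 3.5], [[0, 0, 0.2], 0, 3.5], [[0, 0, 0], 0, 3.5]]'

```text
time_s: 9.68
tcp_pos: [0.5458, -0.1953, 0.1166]
eef_rot: [-180.0, 0.0, 180.0]
contact_force: [-0.3, -2.4, 4.3]
gripper_width: 0.0416
gripper_force: 35.0
```

Call:
jog_arm --moves '[[[0, 0, 0.2], 0, 3.5], [[0, 0, 0.2], 0, 3.5], [[0, 0, 0], 0, 3.5]]'

```text
time_s: 10.05
tcp_pos: [0.5456, -0.1952, 0.1123]
eef_rot: [-180.0, -0.0, 180.0]
contact_force: [-0.9, -3.8, 3.6]
gripper_width: 0.0415
gripper_force: 35.0
```

Call:
jog_arm --moves '[[[0, -0.1, 0.2], 0, 3.5], [[0, 0, 0.2], 0, 3.5], [[0, 0, 0], 0, 3.5], [[0, 0, 0], 0, 3.5]]'

```text
time_s: 10.55
tcp_pos: [0.5456, -0.1954, 0.1085]
eef_rot: [179.9, 0.0, 180.0]
contact_force: [-1.5, 2.9, 5.4]
gripper_width: 0.0414
gripper_force: 35.0
```

Call:
jog_arm --moves '[[[0, 0, 0.2], 0, 3.5], [[0, 0, 0.2], 0, 3.5], [[0, 0, 0], 0, 3.5], [[0, 0, 0], 0, 3.5]]'

```text
time_s: 11.05
tcp_pos: [0.5456, -0.1954, 0.1047]
eef_rot: [180.0, 0.0, 180.0]
contact_force: [-2.3, 3.4, 7.4]
gripper_width: 0.0418
gripper_force: 35.0
```

Call:
jog_arm --moves '[[[0, 0.06, 0.2], 0, 3.5], [[0, 0, 0], 0, 3.5], [[0, 0, -0.4], 0, 3.5], [[0, 0, -0.5], 0, 3.5], [[0, 0, -0.5], 0, 3.5], [[0, 0, -0.2], 0, 3.5], [[0, 0, 0], 0, 3.5], [[0, 0, 0], 0, 3.5]]'

```text
time_s: 12.05
tcp_pos: [0.5455, -0.1954, 0.1183]
eef_rot: [180.0, -0.0, 180.0]
contact_force: [0.6, -0.2, 0.7]
gripper_width: 0.0414
gripper_force: 35.0
```

Call:
jog_arm --moves '[[[0, 0, 0], 0, 6.2], [[0, 0, 0], 0, 6.2], [[0, 0, 0], 0, 6.2], [[0, 0, -2], 0, 6.2], [[0, 0, -4], 0, 6.2], [[0, 0, -3], 0, 6.2], [[0, 4, 0], 0, 6.2], [[0, 6, 0], 0, 6.2], [[0, 6, 0], 0, 6.2], [[0, 6, 0], 0, 6.2], [[0, 6, 0], 0, 6.2], [[0, 0, 0], 0, 6.2]]'

```text
time_s: 13.55
tcp_pos: [0.5457, 0.0881, 0.2086]
eef_rot: [180.0, 0.0, -179.8]
contact_force: [0.3, 0.6, 0.3]
gripper_width: 0.0619
gripper_force: 0.0
```

```bash
cat >> h.py <<'E'
def needle(im):
    b=im.astype(int); m=(b[...,2]-np.maximum(b[...,1],b[...,0]))[145:176,292:322]>12
    m[:, -4:]=0
    ys,xs=np.nonzero(m); xs=xs+292; ys=ys+145
    piv=np.array([285+392/15-.5,140+300/15-.5]); d=np.array([xs.mean(),ys.mean()])-piv
    # dial ellipse -> circle: foreshortening 1.73 in y, zero direction -4.4 deg
    return np.arctan2(-d[0],d[1]*1.73)+np.radians(4.4), d, len(xs)
E
python3 go.py .439 .146 .13 -171
python3 - <<'E'
from plant import *
from h import *
print(needle(cv2.imread("pics/top0.png")))
p=capture("top"); cv2.imwrite("pics/t1raw.png",p["pixels"]); print(needle(p["pixels"]))
a=cv2.resize(p["pixels"][140:180,285:335],(500,400),interpolation=cv2.INTER_CUBIC)
q=capture("side"); b=cv2.resize(q["pixels"][125:195,215:345],(743,400),interpolation=cv2.INTER_CUBIC)
cv2.imwrite("pics/chk1.png",cv2.resize(np.hstack([a[:,:],b]),(800,258),interpolation=cv2.INTER_AREA))
c=Cam(p)
for k in dots(p["pixels"],(305,180,322,250)): print(k)
E
```

```text
turn -8.78 then shift 9.64 7.39 7.86 n>= 2.0
t 13.55 pos [0.5457 0.0881 0.2086] rot [ 1.7998e+02  2.0000e-02 -1.7978e+02] F [0.31 0.57 0.25] w 0.0619 gf 0.0
(np.float64(1.277793112327766), array([-4.93636364,  1.10606061]), 33)
(np.float64(1.5912374999430838), array([-6.13333333,  0.2       ]), 40)
([312.5, 202.5], 4)
```

View pics/chk1.png

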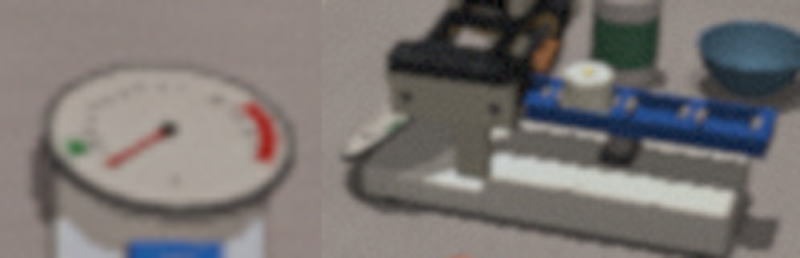

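The check picture shows the cake in well 2 (dot at 590,72) and the needle pivot at (169,128) with its tip at (108,165), about 0.84 rad and still below green. From here I'll check by numbers only, since all 10 views are used.

```bash
cat >> h.py <<'E'
def needle(im):
    b=im.astype(int); m=((b[...,2]-np.maximum(b[...,1],b[...,0]))[146:173,292:332]>15).astype(np.uint8)
    k,l,s,c=cv2.connectedComponentsWithStats(m)
    piv=np.array([310.67,159.5]); o=[]
    for i in range(1,k):
        g=c[i]+[292,146]; d=g-piv
        if s[i,4]>=6 and np.hypot(*d)<9: o.append((round(float(np.arctan2(-d[0],d[1]*1.73)+np.radians(4.4)),3),d.round(2).tolist(),int(s[i,4])))
    return o
E
python3 - <<'E'
from plant import *
from h import *
print(needle(cv2.imread("pics/top0.png")),needle(cv2.imread("pics/t1raw.png")))
t=capture("top");s=capture("side");ct,cs=Cam(t),Cam(s); print(needle(t["pixels"]))
D={}
print("side tray",[ (c,a) for c,a in dots(s["pixels"],(255,130,345,170))])
print("top tray",dots(t["pixels"],(305,180,322,250)))
print("side crate",dots(s["pixels"],(215,225,310,280)));print("top crate",dots(t["pixels"],(183,186,225,242)))
E
```

```text
[(0.614, [-4.12, 4.0], 20)] [(0.851, [-5.11, 3.02], 25)]
[(0.841, [-4.98, 3.0], 26)]
side tray []
top tray [([312.5, 202.5], 4)]
side crate [([230.2, 230.6], 5), ([253.67, 263.89], 9), ([293.67, 266.25], 12)]
top crate [([193.0, 238.0], 7)]
```

```bash
cat >> h.py <<'E'
def ydot(im,c,r=4):
    x,y=int(round(c[0])),int(round(c[1])); b=im[y-r:y+r+1,x-r:x+r+1].astype(float)
    w=np.minimum(b[...,1],b[...,2])-b[...,0]; w=np.clip(w-np.median(w)-8,0,None); yy,xx=np.mgrid[y-r:y+r+1,x-r:x+r+1]
    return np.array([(w*xx).sum(),(w*yy).sum()])/w.sum()
E
python3 - <<'E'
from plant import *
from h import *
t=capture("top");s=capture("side");ct,cs=Cam(t),Cam(s)
for nm,a,b in(("tray",(312.5,202.5),(288,144)),("A",(214.5,190.5),(230.2,230.6)),("C",(221.3,232.3),(293.8,235.2)),("D",(188.5,214.5),(253.7,263.9)),("E",(192.5,238.5),(293.9,266.1))):
    ua,ub=ydot(t["pixels"],a),ydot(s["pixels"],b); print(nm,ua.round(2),ub.round(2),tri(ct,ua,cs,ub).round(4))
E
```

```text
tray [312.58 202.23] [286.93 143.89] [ 0.5423 -0.193   0.1348]
A [nan nan] [230.32 230.39] [nan nan nan]
C [221.24 232.06] [293.85 235.13] [0.439  0.1471 0.0544]
D [184.1 215.5] [253.63 263.74] [0.501  0.289  0.0682]
E [192.7  238.25] [293.74 266.27] [0.415  0.2558 0.0543]h.py:48: RuntimeWarning: invalid value encountered in divide
  return np.array([(w*xx).sum(),(w*yy).sum()])/w.sum()
```

Call:
jog_arm --moves '[[[0, 0, 0], -4.4, 6.2], [[0, 0, 0], -4.4, 6.2], [[4.8, 3.7, 0], 0, 6.2], [[4.8, 3.7, 0], 0, 6.2], [[0, 0, 4], 0, 6.2], [[0, 0, 4], 0, 6.2], [[0, 0, 0], 0, 6.2], [[0, 0, 0], 0, 6.2]]'

```text
time_s: 14.85
tcp_pos: [0.4406, 0.1428, 0.1298]
eef_rot: [180.0, 0.1, -171.3]
contact_force: [-0.0, -0.2, 0.2]
gripper_width: 0.0621
gripper_force: 0.0
```

```bash
python3 go.py .439 .1467 .036 -171
```

```text
turn -0.29 then shift 0.1 0.41 9.38 n>= 2.0
t 14.85 pos [0.4406 0.1428 0.1298] rot [ 1.8000e+02  6.0000e-02 -1.7129e+02] F [-0.04 -0.17  0.22] w 0.0621 gf 0.0
```

Call:
jog_arm --moves '[[[0.1, 0.4, 2], 0, 6.2], [[0, 0, 3], 0, 6.2], [[0, 0, 2.6], 0, 6.2], [[0, 0, 1.3], 0, 6.2], [[0, 0, 0.5], 0, 6.2], [[0, 0, 0], 0, 6.2], [[0, 0, 0], 0, 3.5], [[0, 0, 0], 0, 3.5], [[0, 0, 0], 0, 3.5], [[0, 0, 0], 0, 3.5]]' --newtons 35

```text
time_s: 16.1
tcp_pos: [0.4383, 0.147, 0.035]
eef_rot: [180.0, 0.0, -171.2]
contact_force: [-2.0, -0.6, 6.0]
gripper_width: 0.0419
gripper_force: 35.0
```

```bash
python3 go.py .4803 -.195 .19 -180
```

```text
turn 8.77 then shift -4.2 -34.2 -15.5 n>= 7.0
t 16.1 pos [0.4383 0.147  0.035 ] rot [ 1.7998e+02  4.0000e-02 -1.7123e+02] F [-1.97 -0.57  5.96] w 0.0419 gf 35.0
```

Call:
jog_arm --moves '[[[0, 0, -0.5], 0, 3.5], [[0, 0, -2], 0, 3.5], [[0, 0, -4], 0, 3.5], [[0, 0, -5], 0, 3.5], [[0, 0, -4], 0, 3.5], [[0, 0, 0], 4.4, 3.5], [[0, 0, 0], 4.4, 3.5], [[-0.5, -4.3, 0], 0, 3.5], [[-0.5, -4.3, 0], 0, 3.5], [[-0.5, -4.3, 0], 0, 3.5], [[-0.5, -4.3, 0], 0, 3.5]]'

```text
time_s: 17.48
tcp_pos: [0.4576, -0.0265, 0.1897]
eef_rot: [180.0, 0.0, 180.0]
contact_force: [0.8, 0.8, -1.0]
gripper_width: 0.0418
gripper_force: 35.0
```

Call:
jog_arm --moves '[[[-0.5, -4.3, 0], 0, 3.5], [[-0.5, -4.3, 0], 0, 3.5], [[-0.5, -4.3, 0], 0, 3.5], [[-0.6, -4.1, 0], 0, 3.5], [[0, 0, 2], 0, 3.5], [[0, 0, 1.5], 0, 3.5], [[0, 0, 0], 0, 3.5], [[0, 0, 0], 0, 3.5]]'

```text
time_s: 18.48
tcp_pos: [0.4791, -0.1949, 0.1551]
eef_rot: [-180.0, 0.0, -180.0]
contact_force: [0.4, 0.5, -0.2]
gripper_width: 0.0418
gripper_force: 35.0
```

```bash
python3 go.py .4796 -.195 .135 -180;  python3 - <<'E'
from plant import *
from h import *
t=capture("top");s=capture("side")
print(needle(t["pixels"]))
for c,p in((Cam(t),t),(Cam(s),s)):
    g=c.proj([.4796,-.195,.167]); print(g.round(1), dots(p["pixels"],[int(v) for v in(g[0]-12,g[1]-12,g[0]+12,g[1]+12)]))
E
```

```text
turn 0.02 then shift -0.05 -0.01 2.01 n>= 1.0
t 18.48 pos [ 0.4791 -0.1949  0.1551] rot [-1.7999e+02  3.0000e-02 -1.7998e+02] F [ 0.44  0.55 -0.2 ] w 0.0418 gf 35.0
[(0.841, [-4.98, 3.0], 26)]
[315.  218.7] []
[306.9 136.9] []
```

Call:
jog_arm --moves '[[[-0.05, 0, 1.2], 0, 3.5], [[0, 0, 0.8], 0, 3.5], [[0, 0, 0.4], 0, 3.5], [[0, 0, 0.4], 0, 3.5], [[0, 0, 0.2], 0, 3.5], [[0, 0, 0], 0, 3.5], [[0, 0, 0], 0, 3.5]]'

```text
time_s: 19.45
tcp_pos: [0.4795, -0.1953, 0.1248]
eef_rot: [-180.0, 0.0, 180.0]
contact_force: [0.4, -1.1, -0.4]
gripper_width: 0.0419
gripper_force: 35.0
```

Call:
jog_arm --moves '[[[0, 0, 0.2], 0, 3.5], [[0, 0, 0.2], 0, 3.5], [[0, 0, 0], 0, 3.5], [[0, 0, 0], 0, 3.5]]'

```text
time_s: 19.95
tcp_pos: [0.4795, -0.1953, 0.1207]
eef_rot: [-180.0, 0.0, 180.0]
contact_force: [0.4, -0.1, 0.4]
gripper_width: 0.0417
gripper_force: 35.0
```

Call:
jog_arm --moves '[[[0, 0, 0.2], 0, 3.5], [[0, 0, 0.2], 0, 3.5], [[0, 0, 0], 0, 3.5], [[0, 0, 0], 0, 3.5]]'

```text
time_s: 20.45
tcp_pos: [0.4793, -0.1953, 0.1166]
eef_rot: [-180.0, 0.0, 180.0]
contact_force: [0.5, 0.3, 2.2]
gripper_width: 0.0416
gripper_force: 35.0
```

Call:
jog_arm --moves '[[[0, 0, 0.2], 0, 3.5], [[0, 0, 0.2], 0, 3.5], [[0, 0, 0], 0, 3.5], [[0, 0, 0], 0, 3.5]]'

```text
time_s: 20.95
tcp_pos: [0.4793, -0.1953, 0.1126]
eef_rot: [-180.0, 0.0, 180.0]
contact_force: [1.0, 0.1, 3.0]
gripper_width: 0.0418
gripper_force: 35.0
```

Call:
jog_arm --moves '[[[0, 0, 0.2], 0, 3.5], [[0, 0, 0.1], 0, 3.5], [[0, 0, 0], 0, 3.5], [[0, 0, 0], 0, 3.5]]'

```text
time_s: 21.45
tcp_pos: [0.4792, -0.1952, 0.1095]
eef_rot: [180.0, -0.0, 180.0]
contact_force: [0.9, 1.1, 2.5]
gripper_width: 0.0422
gripper_force: 35.0
```

Call:
jog_arm --moves '[[[0, 0, 0.2], 0, 3.5], [[0, 0, 0.2], 0, 3.5], [[0, 0, 0.2], 0, 3.5], [[0, 0, 0], 0, 3.5], [[0, 0, 0], 0, 3.5]]'

```text
time_s: 22.08
tcp_pos: [0.4792, -0.1952, 0.1036]
eef_rot: [180.0, -0.0, 180.0]
contact_force: [-0.7, 1.9, 4.7]
gripper_width: 0.0419
gripper_force: 35.0
```

Call:
jog_arm --moves '[[[0, 0, 0.2], 0, 3.5], [[0, 0, 0.2], 0, 3.5], [[0, 0, 0.1], 0, 3.5], [[0, 0, 0], 0, 3.5], [[0, 0, 0], 0, 3.5]]'

```text
time_s: 22.7
tcp_pos: [0.4792, -0.1952, 0.0988]
eef_rot: [180.0, -0.0, 180.0]
contact_force: [-0.9, 2.6, 8.0]
gripper_width: 0.0418
gripper_force: 35.0
```

Call:
jog_arm --moves '[[[0, 0, -0.4], 0, 3.5], [[0, 0, -0.5], 0, 3.5], [[0, 0, -0.5], 0, 3.5], [[0, 0, -0.1], 0, 3.5], [[0, 0, 0], 0, 3.5], [[0, 0, 0], 0, 3.5]]'

```text
time_s: 23.45
tcp_pos: [0.4793, -0.1952, 0.1134]
eef_rot: [180.0, -0.0, 180.0]
contact_force: [1.0, 0.4, 0.2]
gripper_width: 0.042
gripper_force: 35.0
```

Call:
jog_arm --moves '[[[0, 0, 0], 0, 6.2], [[0, 0, 0], 0, 6.2], [[0, 0, 0], 0, 6.2], [[0, 0, -2], 0, 6.2], [[0, 0, -4], 0, 6.2], [[0, 0, -3.5], 0, 6.2], [[0, 4, 0], 0, 6.2], [[0, 6, 0], 0, 6.2], [[0, 6, 0], 0, 6.2], [[0, 6, 0], 0, 6.2], [[0, 6, 0], 0, 6.2], [[0, 0, 0], 0, 6.2]]'

```text
time_s: 24.95
tcp_pos: [0.4795, 0.0882, 0.2086]
eef_rot: [180.0, 0.0, -179.8]
contact_force: [-0.8, -0.9, -0.5]
gripper_width: 0.0625
gripper_force: 0.0
```

```bash
python3 go.py .415 .2558 .13 -171
python3 - <<'E'
from plant import *
from h import *
t=capture("top");s=capture("side");ct,cs=Cam(t),Cam(s); print(needle(t["pixels"]))
for nm,x in(("w2",.5423),("w1",.4803)):
    X=[x,-.193,.1335]; a,b=ct.proj(X),cs.proj(X); print(nm,a.round(1),b.round(1))
    try:
        ua,ub=ydot(t["pixels"],a),ydot(s["pixels"],b); print(ua.round(2),ub.round(2),tri(ct,ua,cs,ub).round(4))
    except Exception as e: print(e)
print(dots(t["pixels"],(305,180,322,250)))
E
```

```text
turn -8.76 then shift 3.75 17.56 7.86 n>= 4.0
t 24.95 pos [0.4795 0.0882 0.2086] rot [ 1.7998e+02  2.0000e-02 -1.7976e+02] F [-0.77 -0.9  -0.49] w 0.0625 gf 0.0
[(1.081, [-6.6, 2.43], 27)]
w2 [312.6 202.5] [286.7 144.2]
[312.64 202.17] [288.89 140.11] [ 0.5381 -0.1913  0.1499]
w1 [313.  219.4] [305.9 146.8]
[312.89 219.37] [306.34 147.1 ] [ 0.4796 -0.1927  0.1327]
[([312.5, 202.5], 4), ([312.5, 219.5], 4)]
```

```bash
python3 - <<'E'
from h import *
C={}
for n in("side","top"):
    d=np.load(n+"0.npz"); C[n]=Cam(dict(mtx=d["K"],world_from_camera=d["T"]))
print(tri(C["top"],(214.5,190.5),C["side"],(230.25,230.5)).round(4))
E
python3 go.py .6017 .177 .13 -171
```

```text
[0.6006 0.1762 0.0535]
turn -8.93 then shift -13.54 7.14 7.84 n>= 3.0
t 25.05 pos [0.4792 0.0853 0.2084] rot [-1.7998e+02 -3.0000e-02 -1.7993e+02] F [0.58 0.08 0.08] w 0.0616 gf 0.0
```

Call:
jog_arm --moves '[[[0, 0, 0], -4.4, 6.2], [[0, 0, 0], -4.4, 6.2], [[-4.5, 2.4, 0], 0, 6.2], [[-4.5, 2.4, 0], 0, 6.2], [[-4.5, 2.3, 0], 0, 6.2], [[0, 0, 4], 0, 6.2], [[0, 0, 4], 0, 6.2], [[0, 0, 0], 0, 6.2], [[0, 0, 0], 0, 6.2]]'

```text
time_s: 26.18
tcp_pos: [0.6032, 0.1747, 0.1302]
eef_rot: [-180.0, 0.1, -171.3]
contact_force: [-0.1, 0.4, 0.5]
gripper_width: 0.0622
gripper_force: 0.0
```

```bash
python3 go.py .601 .1762 .036 -171
```

```text
turn -0.29 then shift 0.19 0.18 9.42 n>= 2.0
t 26.18 pos [0.6032 0.1747 0.1302] rot [-1.7999e+02  9.0000e-02 -1.7129e+02] F [-0.06  0.4   0.47] w 0.0622 gf 0.0
```

Call:
jog_arm --moves '[[[0.2, 0.2, 2], 0, 6.2], [[0, 0, 3], 0, 6.2], [[0, 0, 2.6], 0, 6.2], [[0, 0, 1.3], 0, 6.2], [[0, 0, 0.5], 0, 6.2], [[0, 0, 0], 0, 6.2], [[0, 0, 0], 0, 3.5], [[0, 0, 0], 0, 3.5], [[0, 0, 0], 0, 3.5], [[0, 0, 0], 0, 3.5]]' --newtons 35

```text
time_s: 27.42
tcp_pos: [0.6001, 0.1773, 0.0351]
eef_rot: [180.0, 0.0, -171.2]
contact_force: [-1.1, 0.2, 5.4]
gripper_width: 0.0419
gripper_force: 35.0
```

```bash
python3 go.py .4183 -.195 .19 -180
```

```text
turn 8.77 then shift 18.18 -37.23 -15.49 n>= 8.0
t 27.43 pos [0.6001 0.1773 0.0351] rot [ 1.7999e+02  4.0000e-02 -1.7123e+02] F [-1.06  0.15  5.44] w 0.0419 gf 35.0
```

Call:
jog_arm --moves '[[[0, 0, -0.5], 0, 3.5], [[0, 0, -2], 0, 3.5], [[0, 0, -4], 0, 3.5], [[0, 0, -5], 0, 3.5], [[0, 0, -4], 0, 3.5], [[0, 0, 0], 4.4, 3.5], [[0, 0, 0], 4.4, 3.5], [[2, -4.1, 0], 0, 3.5], [[2, -4.1, 0], 0, 3.5], [[2, -4.1, 0], 0, 3.5], [[2, -4.1, 0], 0, 3.5]]'

```text
time_s: 28.8
tcp_pos: [0.5186, 0.012, 0.1895]
eef_rot: [180.0, -0.0, 180.0]
contact_force: [0.2, -0.7, -0.7]
gripper_width: 0.0418
gripper_force: 35.0
```

Call:
jog_arm --moves '[[[2, -4.1, 0], 0, 3.5], [[2, -4.1, 0], 0, 3.5], [[2, -4.1, 0], 0, 3.5], [[2, -4.1, 0], 0, 3.5], [[2.2, -4.3, 0], 0, 3.5], [[0, 0, 2], 0, 3.5], [[0, 0, 1.5], 0, 3.5], [[0, 0, 0], 0, 3.5], [[0, 0, 0], 0, 3.5]]'

```text
time_s: 29.92
tcp_pos: [0.4178, -0.1937, 0.1551]
eef_rot: [-180.0, 0.0, 180.0]
contact_force: [0.6, -0.2, 0.2]
gripper_width: 0.0417
gripper_force: 35.0
```

```bash
python3 go.py .4173 -.195 .135 -180
```

```text
turn -0.02 then shift 0.05 -0.13 2.01 n>= 1.0
t 29.93 pos [ 0.4178 -0.1937  0.1551] rot [-1.7999e+02  2.0000e-02  1.7998e+02] F [ 0.64 -0.15  0.24] w 0.0417 gf 35.0
```

Call:
jog_arm --moves '[[[0.05, -0.13, 1.2], 0, 3.5], [[0, 0, 0.8], 0, 3.5], [[0, 0, 0.4], 0, 3.5], [[0, 0, 0.4], 0, 3.5], [[0, 0, 0.4], 0, 3.5], [[0, 0, 0], 0, 3.5], [[0, 0, 0], 0, 3.5]]'

```text
time_s: 30.8
tcp_pos: [0.4175, -0.1951, 0.1228]
eef_rot: [-180.0, 0.0, 180.0]
contact_force: [1.7, 0.6, -0.3]
gripper_width: 0.0415
gripper_force: 35.0
```

Call:
jog_arm --moves '[[[0, 0, 0.2], 0, 3.5], [[0, 0, 0.2], 0, 3.5], [[0, 0, 0.2], 0, 3.5], [[0, 0, 0], 0, 3.5], [[0, 0, 0], 0, 3.5]]'

```text
time_s: 31.42
tcp_pos: [0.4173, -0.195, 0.1167]
eef_rot: [-180.0, 0.0, 180.0]
contact_force: [2.6, -0.0, 1.0]
gripper_width: 0.0419
gripper_force: 35.0
```

Call:
jog_arm --moves '[[[0, 0, 0.2], 0, 3.5], [[0, 0, 0.2], 0, 3.5], [[0, 0, 0], 0, 3.5], [[0, 0, 0], 0, 3.5]]'

```text
time_s: 31.92
tcp_pos: [0.4171, -0.195, 0.1126]
eef_rot: [180.0, 0.0, 180.0]
contact_force: [2.0, 0.4, 2.5]
gripper_width: 0.0421
gripper_force: 35.0
```

Call:
jog_arm --moves '[[[0, 0, 0.2], 0, 3.5], [[0, 0, 0.2], 0, 3.5], [[0, 0, 0], 0, 3.5], [[0, 0, 0], 0, 3.5]]'

```text
time_s: 32.42
tcp_pos: [0.417, -0.195, 0.1085]
eef_rot: [180.0, -0.0, 180.0]
contact_force: [2.4, 2.1, 1.7]
gripper_width: 0.0422
gripper_force: 35.0
```

Call:
jog_arm --moves '[[[0, 0, 0.2], 0, 3.5], [[0, 0, 0.2], 0, 3.5], [[0, 0, 0.2], 0, 3.5], [[0, 0, 0.2], 0, 3.5], [[0, 0, 0.1], 0, 3.5], [[0, 0, 0], 0, 3.5], [[0, 0, 0], 0, 3.5]]'

```text
time_s: 33.3
tcp_pos: [0.4171, -0.195, 0.0997]
eef_rot: [-180.0, 0.0, 180.0]
contact_force: [0.8, 2.9, 6.5]
gripper_width: 0.0418
gripper_force: 35.0
```

Call:
jog_arm --moves '[[[0, 0, 0.1], 0, 3.5], [[0, 0, 0], 0, 3.5], [[0, 0, -0.4], 0, 3.5], [[0, 0, -0.5], 0, 3.5], [[0, 0, -0.4], 0, 3.5], [[0, 0, 0], 0, 3.5], [[0, 0, 0], 0, 3.5]]'

```text
time_s: 34.17
tcp_pos: [0.4169, -0.195, 0.1114]
eef_rot: [180.0, -0.0, 180.0]
contact_force: [1.8, 1.3, -0.4]
gripper_width: 0.0418
gripper_force: 35.0
```

Release and move well clear, so both views are open.

Call:
jog_arm --moves '[[[0, 0, 0], 0, 6.2], [[0, 0, 0], 0, 6.2], [[0, 0, 0], 0, 6.2], [[0, 0, -2], 0, 6.2], [[0, 0, -4], 0, 6.2], [[0, 0, -5], 0, 6.2], [[0, -4, 0], 0, 6.2], [[0, -5, 0], 0, 6.2], [[0, -5, 0], 0, 6.2], [[0, -5, 0], 0, 6.2], [[0, -5, 0], 0, 6.2], [[0, 0, 0], 0, 6.2]]'

```text
time_s: 35.67
tcp_pos: [0.4159, -0.4376, 0.2201]
eef_rot: [180.0, -0.1, 179.8]
contact_force: [0.6, 0.0, -0.0]
gripper_width: 0.0616
gripper_force: 0.0
```

Run:
```python
from plant import *
from h import *
t=capture("top");s=capture("side");ct,cs=Cam(t),Cam(s); print(needle(t["pixels"]))
for nm,x in(("w2",.5423),("w1",.4803),("w0",.4183)):
    X=[x,-.193,.131]; a,b=ct.proj(X),cs.proj(X)
    ua,ub=ydot(t["pixels"],a),ydot(s["pixels"],b); print(nm,ua.round(2),ub.round(2),tri(ct,ua,cs,ub).round(4))
print(dots(s["pixels"],(200,225,320,290)),get_state()["contact_force"].round(2),get_state()["tcp_pos"].round(3))
b=t["pixels"].astype(int); g=(b[...,1]-np.maximum(b[...,2],b[...,0]))[145:175,290:332]>6; print("green",np.argwhere(g)[:,::-1].tolist())
```

```text
[(1.307, [-7.13, 1.46], 24)]
w2 [312.35 202.36] [286.96 144.85] [ 0.5422 -0.1926  0.1316]
w1 [313.13 219.54] [306.66 147.29] [ 0.4789 -0.1937  0.1317]
w0 [313.39 236.53] [325.97 150.14] [ 0.4177 -0.193   0.1311]
[([253.67, 263.89], 9), ([293.67, 266.11], 9)] [0.5  0.18 0.09] [ 0.416 -0.435  0.221]
green [[6, 16], [5, 17], [6, 17], [7, 17], [5, 18], [6, 18], [7, 18]]
```

```bash
python3 -c "
from plant import *
print(close_job())"
```

```text
the job is handed in; nothing more can be done
None
```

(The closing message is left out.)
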